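Clamp a glued washer latch

ROBOT

A 7-joint arm with a two-finger parallel gripper is mounted at the origin on the work surface. World frame = base frame: x ahead of the robot, y to its left, z up, the work surface at z = 0. Lengths are in mm, angles in rad, forces in N, time in s.
With the tool pointing down it reaches from about 425 to 1025 mm from the base axis. Payload 9.4 kg.
Tool frame: the origin (TCP) lies at the very end of the fingers, on their centre line; the grasp point (between the pads) lies 19 mm behind it; z points along the fingers, y is the line along which they close (so a half turn about z gives the same grasp; the last joint's range is limited). The gripper opens to 85 mm and grips with 20 to 120 N. Pads are 22 mm wide; open, the fingers measure 114 mm over their backs; the gripper's body (76 mm by 85 mm) begins 54 mm behind the grasp point. The pads swing forward as they close: fully open they stand 13 mm farther back than shut.
Start: joints at [-0.077, 0.599, -0.003, 1.599, 0.002, 0.943, -0.08], TCP at [724.999, -0.007, 231.275] pointing down, gripper open.
Joint ranges: [-2.57, 2.57], [-0.35, 1.97], [-1.29, 1.29], [0.11, 2.56], [-1.05, 4.19], [0.11, 1.86], [-2.63, 2.63]. Speed limits (rad/s): [2.22, 2.22, 3.01, 3.01, 3.14, 3.14, 3.14].

INTERFACE

Orientations are given as a unit quaternion [x, y, z, w].
In Python, from plant import ctrl, eyes gives the robot as it stands. The module is installed in compiled form; this text tells all that it offers.
- The arm moves only by the tool move_arm, never from a script. Its argument "moves" is a list of rows, each a list of 2 entries, a list of its own where there are three numbers: the shift along the world's x, y, z in units of 40 mm (1.0 is 40 mm), then the turn, a rotation vector about the world's x, y, z in units of 6 degrees (1.0 is 6 degrees). A call has 1 to 8 rows; each row shifts and turns the commanded pose from where the row before left it; what a row does not reach is not made up. A row lasts 1/12 s, in which the tool goes at most 41.7 mm and 7.16 degrees, less where a joint would pass 70% of its speed; a pose out of reach is approached as far as the arm can. A call is refused whole if a number of a shift passes 1 or a number of a turn 1, either way. A call with a gripper value outside its range is refused whole. "claw" is the closure, from -1 (fully open) to 1 (shut), set as the call begins (left out, the last holds). The fingers move at their own pace and stop on an object; "grip_force" is the grip in N (left out, the last holds). Time passes only in rows, so rows that do not move let the fingers close. It gives the time, the measured TCP pose, the force, the opening and the grip force at its end, in the units of the state.
- ctrl.observe(): the state, without advancing time (a new reading comes with each control period).
- eyes.read_camera(name): name is "scene" or "side" or "wrist"; returns (picture, depth): 420x560x3 uint8, red, green, blue; 420x560 float32, mm along the optical axis (not along the pixel's ray), 0 where there is no reading.
- eyes.camera_model(name): a dict with "K" (3x3 intrinsics, pixels), "R" (3x3) and "t" (3): a world point X has camera coordinates R X + t. Camera axes: x right, y down, z forward; pixel columns grow to the right and rows downward; lengths in mm; the calibration is good to about 2 mm. A picture is of the moment at which its call begins: read the wrist's pose just before it. camera_model takes no time and is no camera call; for the wrist camera it gives the pose at the moment of the call.
- ctrl.job_done(): hands the job in; it is judged then, once.
The state is a dict: "t": time; "q": joint angles; "joint_vel": joint speeds; "tau": joint torques, N m; "position": TCP position; "ee_rot": TCP orientation; "wrist_force": force on the tool from outside, world axes, zero at the start; "moment": the same for the moment, N m; "width": finger opening in mm; "grip_force": force on a finger pad.
Only numpy, scipy, OpenCV 4.12 (cv2) and the standard library are available. Lean on these libraries where they do the work, as an engineer would, in place of code of your own. Each camera call takes 0.05 s, during which the arm holds its last target. There are 200 camera calls.

TASK

Stand the freshly glued washer latch upright in the clamp's bay, close to the fixed blue stop and midway between the yellow marks, with its white and grey halves one behind the other between jaw and stop, and let go of it. Then pump the clamp's orange trigger until the jaw presses the latch against the stop and the gauge needle on the jaw stands in the green, never letting it go into the red. Finish while still holding the trigger squeezed; move the jaw only by its trigger and leave everything else on the table where it is.

Things in the scene. Friction and masses are not known exactly. Their poses are not given: they have to be found in the camera images.
- latch: The glued latch, a block 34 (its x) x 40 (its y) x 60 mm tall, 120 g, a white half (its -y) and a grey half (its +y) with a yellow seam between, square to its y axis. Origin: centre of its underside; z up. Starts loose and upright on the table. Grip it across its x (34 mm), so that the 40 mm lie between jaw and stop; either half may face the jaw.
- clamp: The clamp, fixed to the table. Origin: on the table under its axis; y runs along it from jaw to stop, z up. Base plate 120 (x) x 270 (y) mm, its top, the floor of the bay, 12 mm above the table. Latch belongs at x 0, y +85 mm, against the stop (best set down 5 to 10 mm short, clear of the stop: the jaw pushes it home). Yellow strips on the floor at x +-30 mm. Handle and trigger stand up at y -92 to -43 mm.
- stop_face (a point): Centre of the fixed blue stop's rubber face (50 mm wide), clamp y +105 mm, 45 mm above the table; the stop's top is 75 mm above the table.
- handle_grip (a point): Centre of the fixed black upright handle at gripping height: clamp x 0, y -86 mm, z 165 mm. The handle is 24 mm wide in x and 12 mm thick in y (y -92 to -80), top at z 190 mm.
- trigger_grip (a point): Point on the front of the orange trigger lever (side towards the stop), 60 mm above its pivot: at rest clamp x 0, y -43, z 165 mm. Lever 20 mm wide in x, 11 mm thick in y, top at z 190 mm. Handle and trigger together measure 49 mm at rest, 29 mm squeezed, and can be straddled from above. Squeezing moves it towards the handle (clamp -y).
- trigger_angle (a joint): Angle of the trigger: 0 at rest, 0.33 rad fully squeezed (about 20 mm at the grip point). A damped spring returns it within 1 s. At the grip point the spring takes 3 to 5 N, moving the jaw about 9 N more, and clamping 5 N more when the needle is in the green.
- jaw_travel (a joint): Travel of the jaw along clamp +y in m, 0 = fully back, 0.055 at most; starts at 0 to 0.018. Squeezing moves it about 0.6 mm per mm at the grip point once the pawl has caught a tooth, 12 mm at most a squeeze; on release the jaw stays and the pawl falls back by whole 5 mm teeth, so a full pump gains about 10 mm. It cannot be pumped back.
- pad_face (a point): Centre of the orange front face of the jaw's sprung pad (30 mm wide, 40 mm tall), 45 mm above the table; unpressed it lies at clamp y = 32 mm + jaw_travel. It meets a latch that stands against the stop at y = 65 mm. The needle above it reaches 82 mm above the table.
- pad_spring (a joint): How far the pad is pressed back into the jaw, in m: 0 unpressed, 0.020 at most; 1 N per mm. Shown by a black needle over a gauge plate on top of the jaw: white first, green from 0.005 to 0.012, white to 0.015, then red. Aim for about 0.0085.
- detergent: Bystander, leave alone: orange detergent bottle with a blue cap, 80 mm wide, 180 mm tall. Origin: centre of its underside.
- glue: Bystander, leave alone: small white glue bottle, 34 mm wide, 95 mm tall. Origin: centre of its underside.
- screwdriver: Bystander, leave alone: screwdriver lying on the table. Origin: on its handle axis.
- screw_jar: Bystander, leave alone: glass screw jar, 60 mm wide, 65 mm tall. Origin: centre of its underside.
- dial: Bystander, leave alone: white washing-machine dial, 68 mm wide, 27 mm tall. Origin: centre of its underside.
- mug: Bystander, leave alone: blue mug, 80 mm wide, 90 mm tall. Origin: centre of its underside.
- tablet_box: Bystander, leave alone: low blue carton of washing tablets, 80 x 130 x 75 mm. Origin: centre of its underside.
- trigger: The orange trigger lever itself; origin on its pivot (clamp y -48.5 mm, z 105 mm), which runs along clamp x; its z axis points up the lever.
- jaw: The moving jaw: toothed steel bar and blue head (36 mm wide, head front face at clamp y = 7 mm + jaw_travel). Origin: clamp origin shifted along y by jaw_travel. Do not push it by hand.
- pad: The sprung pad on the jaw, with the black needle. Origin as pad_face.

How it is judged (in metres and radians):
On the way, in this order (a step that is already met when the one before it is completed fails the run):
1. the latch stands upright in the bay by the stop, seam square to the clamp, let go, the jaw not yet on it (x of latch in the frame of clamp between -0.013 and 0.013 m and z of latch in the frame of clamp between 0.008 and 0.017 m and angle between latch's own z axis and vertical below 0.12 rad and y of latch in the frame of clamp above 0.068 m and angle between the y axis of latch and the y axis of clamp, either way round below 0.25 rad and contact force between the fingers and latch below 0.3 N and linear speed of latch below 0.02 m/s and contact force between pad and latch below 0.2 N), for 0.2 s.
2. the jaw's pad has been pumped up to the latch (contact force between pad and latch above 1 N), for 0.1 s.
At the end, for the whole second after the job is handed in: Latch upright in the bay against the stop (5 mm along, 13 mm across, 0.12 rad), not touched by the fingers; pad pressed in 4.5 to 12.5 mm on it (needle in the green); fingers still hold the trigger in (over 1 N on it, angle above 0.02 rad) (x of latch in the frame of clamp between -0.013 and 0.013 m and z of latch in the frame of clamp between 0.008 and 0.017 m and angle between latch's own z axis and vertical below 0.12 rad and y of latch in the frame of clamp between 0.08 and 0.09 m and angle between the y axis of latch and the y axis of clamp, either way round below 0.12 rad and contact force between the fingers and latch below 0.3 N and value of joint pad_spring between 0.0045 and 0.0125 m and contact force between pad and latch above 3 N and contact force between the fingers and trigger above 1 N and value of joint trigger_angle above 0.02 rad and linear speed of latch below 0.01 m/s); the arm keeps its last pose, push and grip.
It fails at once if the latch is crushed: needle in the red (pad pressed in more than 15.5 mm) (value of joint pad_spring above 0.0155 m).
It fails at once if the robot pushes the jaw or its pad directly (more than 4 N) (contact force between any of the arm, the fingers and jaw above 4 N).
It fails at once if a bystander is moved more than 30 mm (distance of any of detergent, glue, screwdriver, screw_jar, dial, mug, tablet_box from where it was at the start of the episode above 0.03 m).
It also fails if it takes over 58 s, if anything falls off the work surface, if the arm or the gripper's body presses on something with over 40 N, if the wrist force passes 120 N, or if a joint passes its speed limit or range.

## Working session

There is one attempt and no reset: what is moved stays moved. The work goes in short steps, Python scripts to look and compute and a tool call to move; the robot and the scene stay as the last step left them, time stands still between calls to the robot, and variables do not carry over. Pictures are saved under pics/ and viewed, at most 13 in all, crops included, and the job is handed in when it is done.

Besides the shell and the picture viewer there is one more tool, called as a command line: name --argument value ..., lists and objects as JSON in quotes. move_arm: Moves the arm, as the interface text tells. Its arguments: {"type":"object","properties":{"moves":{"type":"array","items":{"type":"array"}},"claw":{"type":"number"},"grip_force":{"type":"number"}},"required":["moves"]}

```bash
mkdir -p pics; cat > h.py <<'E'
from plant import ctrl, eyes
import numpy as np, cv2
def cloud(name):
    m=eyes.camera_model(name); im,d=eyes.read_camera(name)
    K,R,t=map(np.array,(m["K"],m["R"],m["t"]))
    v,u=np.mgrid[:420,:560]
    c=np.stack([(u-K[0,2])/K[0,0]*d,(v-K[1,2])/K[1,1]*d,d],-1)
    P=(c-t.ravel())@R
    P[d==0]=np.nan
    return im,P
def save(n,im): cv2.imwrite(f"pics/{n}.png",im[:,:,::-1])
E
python3 - <<'E'
from h import *
for n in("scene","side"):
    im,P=cloud(n); save(n,im); np.savez(n,im=im,P=P)
    m=eyes.camera_model(n); print(n,-np.array(m["R"]).T@np.array(m["t"]).ravel())
s=ctrl.observe(); print(s)
E
```

```text
scene [1081.60405085  539.75027615 1273.30380502]
side [531.2794981  923.06908293 807.83686079]
{'t': 0.1, 'q': array([-0.07670271,  0.60009597, -0.00257163,  1.60004807,  0.00178041,
        0.94288042, -0.07974371]), 'joint_vel': array([-0.00038281, -0.00237185, -0.00126313, -0.00155552,  0.00113059,
        0.00088567, -0.0006831 ]), 'tau': array([ 5.48369339e-03, -7.77996039e+01,  1.57005854e+00, -2.58627266e+01,
        1.26505349e-02,  5.64093614e-03,  1.40001674e-05]), 'position': array([7.24582498e+02, 1.25526578e-02, 2.30466799e+02]), 'ee_rot': array([ 7.07060885e-01,  7.07152313e-01, -5.39889964e-04, -4.68433511e-04]), 'wrist_force': array([-0.05468844,  0.8461043 , -0.3679559 ]), 'moment': array([ 0.00173202, -0.03853269,  0.01630244]), 'grip_force': 0.0, 'width': 85.6732533021}
```

View pics/scene.png

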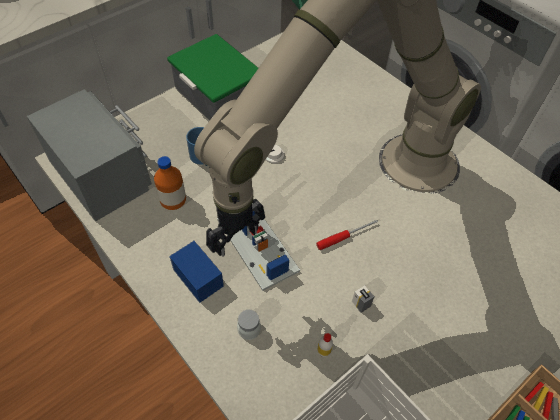

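View pics/side.png

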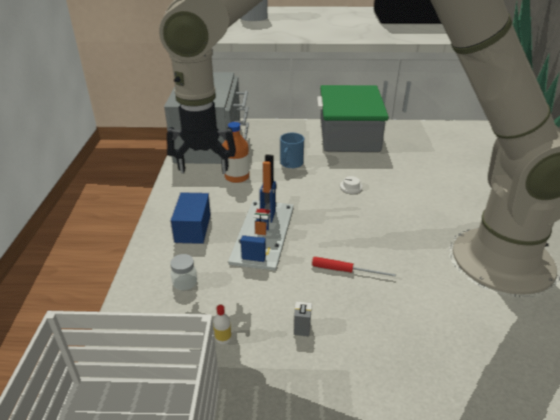

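The scene view has the latch at (363,298), the stop at (277,265) and the base plate around (265,255). The side view has the latch at (303,319), the stop at (253,248), and the trigger and handle at (267,178).

```bash
python3 - <<'E'
from h import *
D={n:np.load(n+".npz") for n in("scene","side")}
def box(n,u0,u1,v0,v1): return D[n]["im"][v0:v1,u0:u1].reshape(-1,3).astype(int),D[n]["P"][v0:v1,u0:u1].reshape(-1,3)
def rect(p):
    r=cv2.minAreaRect(p[:,:2].astype(np.float32)); return np.round(r[0],1),np.round(r[1],1),round(r[2],1),len(p)
for n,b in(("scene",(345,385,280,320)),("side",(285,325,295,345))):
    c,P=box(n,*b); k=(P[:,2]>54)&(P[:,2]<66); print("latch top",n,rect(P[k]),np.median(P[k],0))
    k=(P[:,2]>15)&(P[:,2]<70); print(" all",rect(P[k]))
for n,b in(("scene",(225,305,215,295)),("side",(225,305,145,275))):
    c,P=box(n,*b)
    k=(P[:,2]>8)&(P[:,2]<16); print("plate",n,rect(P[k]))
    blue=(c[:,2]>c[:,0]*1.6)&(c[:,2]>60)
    k=blue&(P[:,2]>70)&(P[:,2]<80); print("stop top",rect(P[k]))
    o=(c[:,0]>120)&(c[:,0]>c[:,2]*2)&(c[:,1]<c[:,0]*.75)
    k=o&(P[:,2]>125)&(P[:,2]<200); print("trig",len(P[k]), k.sum() and (P[k].mean(0),P[k][:,2].max()))
    k=o&(P[:,2]>25)&(P[:,2]<80); print("padish",k.sum(),np.nanmedian(P[k],0))
    k=(c.max(1)<60)&(P[:,2]>125)&(P[:,2]<195); print("handle",k.sum(), k.sum() and np.median(P[k],0))
im=D["side"]["im"]; a=cv2.resize(im[140:280,215:335],None,fx=5,fy=4.2,interpolation=2)
save("c1",a)
E
```

```text
latch top scene (array([502.8, 233.2]), array([41.4, 35.5]), 81.9, 196) [503.3571993  233.54257504  59.88399261]
 all (array([503.3, 233.9]), array([41.5, 37.4]), 84.0, 343)
latch top side (array([500.1, 235.6]), array([42.3, 34. ]), 82.8, 276) [500.6052419  239.0013744   59.95068314]
 all (array([500.1, 236.4]), array([43.8, 34.2]), 82.8, 496)
plate scene (array([609.6, -40.7]), array([244.4, 209.2]), 53.0, 1573)
stop top (array([619.9,  26.5]), array([23.7, 58.1]), 80.5, 148)
trig 0 0
padish 11 [599.09218146 -80.97175519  76.54931002]
handle 0 0
plate side (array([ 633.3, -214.1]), array([526.3, 227.9]), 82.2, 1842)
stop top (array([ 570.4, -205.1]), array([503.9,  61.5]), 78.5, 231)
trig 24 (array([ 597.91105096, -153.55889173,  179.8622537 ]), np.float64(190.7634496330832))
padish 28 [602.93625441 -82.93479083  75.6524842 ]
handle 72 [ 578.08226483 -168.10022431  176.41295631]
```

View pics/c1.png

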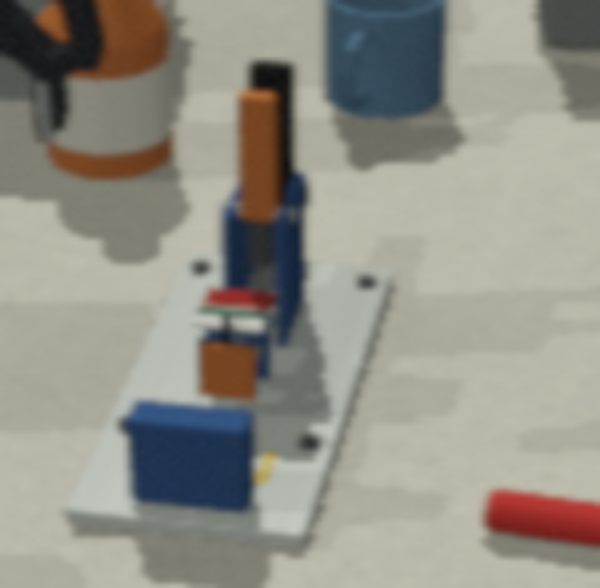

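The side crop shows the clamp running almost along world y. The stop is in front, then the pad and gauge, with the trigger and handle at the far end. The latch is at about (501,235) with its y axis at 82.5°. I'll move above it.

move_arm --moves '[[[-0.7,0.73,0],[0,0,-0.16]],[[-0.7,0.73,0],[0,0,-0.16]],[[-0.7,0.73,0],[0,0,-0.16]],[[-0.7,0.73,0],[0,0,-0.16]],[[-0.7,0.73,0],[0,0,-0.16]],[[-0.7,0.73,0],[0,0,-0.16]],[[-0.7,0.73,-0.1],[0,0,-0.16]],[[-0.68,0.74,-0.1],[0,0,-0.16]]]' --claw -1

```text
t: 0.77
position: [500.1, 234.9, 223.2]
ee_rot: [0.753, 0.658, 0.0, -0.0]
wrist_force: [0.1, 0.4, -1.2]
width: 85.5
grip_force: 0.0
```

move_arm --moves '[[[0,0,0],[0,0,0]],[[0,0,0],[0,0,0]]]'

```text
t: 0.93
position: [499.9, 236.2, 223.1]
ee_rot: [0.751, 0.66, -0.0, -0.0]
wrist_force: [0.2, -1.0, -0.3]
width: 85.3
grip_force: 0.0
```

```bash
python3 - <<'E'
from h import *
s=ctrl.observe(); print(s["t"],s["position"],s["ee_rot"])
im,P=cloud("wrist"); save("w1",im)
k=(P[...,2]>54)&(P[...,2]<66)&(abs(P[...,0]-501)<40)&(abs(P[...,1]-235)<40)
print(k.sum(),cv2.minAreaRect(P[k][:,:2].astype(np.float32)),np.median(P[k],0))
im,P=cloud("scene"); np.savez("scene2",im=im,P=P)
im,P=cloud("side"); np.savez("side2",im=im,P=P)
save("s2",np.hstack([cv2.resize(np.load("scene2.npz")["im"][180:300,200:320],(400,400)),cv2.resize(im[140:280,205:345],(400,400))]))
E
```

```text
0.9333 [499.90688388 236.21583141 223.07181867] [ 7.51117649e-01  6.60168149e-01 -3.73837936e-04 -3.91653971e-04]
1756 ((502.11492919921875, 234.18385314941406), (40.34041213989258, 33.959232330322266), 83.28058624267578) [502.16355239 236.00611849  60.40702284]
```

View pics/s2.png

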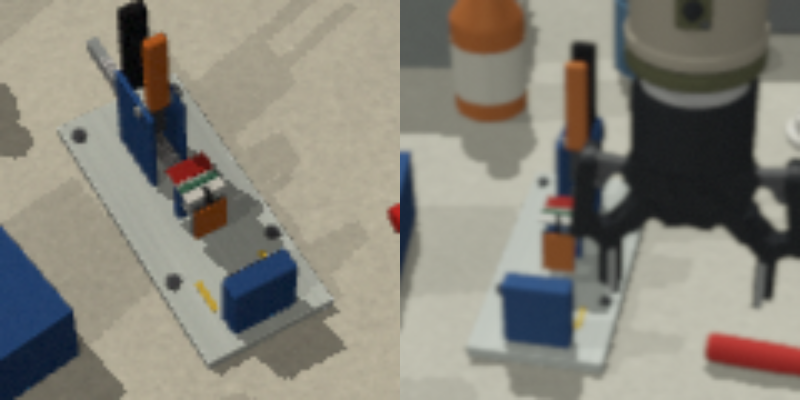

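View pics/w1.png

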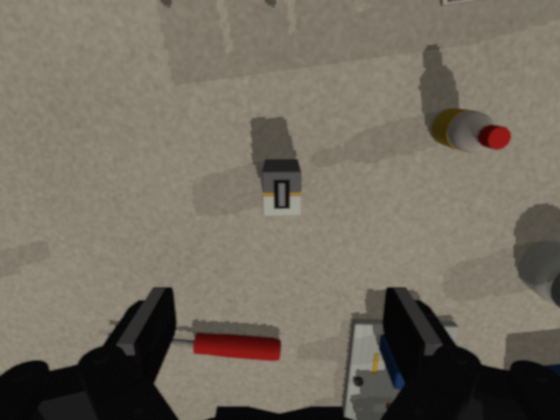

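Unobstructed views now. The wrist view has the latch centred at (282,187), and it measures (502,234.5) at 83°. I'll descend and grip it, then measure the clamp from the saved clouds.

move_arm --moves '[[[0.05,-0.03,-1],[0,0,0]],[[0,0,-1],[0,0,0]],[[0,0,-1],[0,0,0]],[[0,0,-1],[0,0,0]],[[0,0,-0.6],[0,0,0]],[[0,0,-0.4],[0,0,0]],[[0,0,0],[0,0,0]],[[0,0,0],[0,0,0]]]'

```text
t: 1.75
position: [504.3, 231.3, 22.6]
ee_rot: [0.754, 0.657, -0.001, 0.0]
wrist_force: [0.4, 1.4, 1.4]
width: 85.6
grip_force: 0.0
```

move_arm --moves '[[[0,0,0],[0,0,0]],[[0,0,0],[0,0,0]],[[0,0,0],[0,0,0]],[[0,0,0],[0,0,0]],[[0,0,0],[0,0,0]],[[0,0,0],[0,0,0]],[[0,0,0],[0,0,0]],[[0,0,0],[0,0,0]]]' --claw 1 --grip_force 30

```text
t: 2.42
position: [504.2, 233.0, 24.4]
ee_rot: [0.753, 0.658, 0.001, 0.0]
wrist_force: [-0.5, -1.1, 7.7]
width: 33.4
grip_force: 30.4
```

```bash
python3 - <<'E'
from h import *
D={n:np.load(n+".npz") for n in("scene2","side2")}
B={"scene2":(215,310,180,295),"side2":(225,275,145,275)}
for n,(a,b,c0,d) in B.items():
    c=D[n]["im"][c0:d,a:b].reshape(-1,3).astype(int);P=D[n]["P"][c0:d,a:b].reshape(-1,3)
    R=lambda k:[np.round(np.array(x),1).tolist() for x in cv2.minAreaRect(P[k][:,:2].astype(np.float32))]+[int(k.sum())]
    near=(abs(P[:,0]-600)<110)&(abs(P[:,1]+50)<170)
    k=near&(P[:,2]>9)&(P[:,2]<16)&(c.max(1)-c.min(1)<40);print(n,"plate",R(k))
    blue=(c[:,2]>c[:,0]*1.6)&near
    k=blue&(P[:,2]>72)&(P[:,2]<78)&(P[:,1]>-20);print("stop",R(k),np.median(P[k],0))
    k=blue&(P[:,2]>20)&(P[:,2]<70)&(P[:,1]>-20);print("stop side",R(k),np.median(P[k],0))
    o=(c[:,0]>100)&(c[:,0]>c[:,2]*2)&(c[:,1]<c[:,0]*.75)&near
    k=o&(P[:,2]>130)&(P[:,2]<200);print("trig",R(k),np.median(P[k],0))
    k=o&(P[:,2]>187)&(P[:,2]<195);print("trigtop",k.sum(),P[k].mean(0))
    k=(c.max(1)<60)&near&(P[:,2]>187)&(P[:,2]<195);print("handletop",k.sum(),P[k].mean(0))
    k=o&(P[:,2]>25)&(P[:,2]<66);print("pad",R(k),np.median(P[k],0))
    y=(c[:,0]>130)&(c[:,1]>.65*c[:,0])&(c[:,2]<.55*c[:,0])&near&(P[:,2]<20);print("yellow",np.round(P[y][::4],0).tolist())
E
```

```text
scene2 plate [[594.6, -83.2], [271.0, 172.7], 80.8, 1750]
stop [[620.6, 27.9], [23.0, 58.2], 79.1, 117] [619.73929087  27.41451151  75.01562453]
stop side [[620.6, 28.8], [21.0, 59.2], 82.0, 200] [627.04024608  35.43527396  47.1771513 ]
trig [[593.9, -138.1], [11.5, 20.6], 88.9, 41] [ 599.46788895 -136.90202043  187.12188384]
trigtop 22 [ 593.58970306 -137.25066698  189.79535906]
handletop 22 [ 587.32958146 -173.68291448  189.88385047]
pad [[612.0, -52.0], [6.3, 0.0], 170.6, 2] [612.00023295 -52.00474932  65.12957251]
yellow [[580.0, -12.0, 11.0], [643.0, -19.0, 16.0], [644.0, -13.0, 13.0], [647.0, -5.0, 16.0], [643.0, -1.0, 13.0]]
side2 plate [[604.5, -81.2], [270.0, 115.9], 82.5, 1013]
stop [[616.4, 30.7], [21.1, 56.9], 82.7, 124] [615.0502365   31.48887648  74.74629906]
stop side [[616.0, 37.9], [13.8, 55.5], 87.4, 362] [615.04716497  38.31488885  45.41512806]
trig [[589.9, -149.1], [15.6, 44.9], 2.2, 137] [ 589.17694533 -132.27323335  163.78686192]
trigtop 17 [ 587.88405525 -133.45164697  189.168852  ]
handletop 12 [ 582.95410001 -169.32135333  188.48885143]
pad [[602.0, -49.6], [8.0, 25.3], 78.5, 113] [602.69962626 -49.66345112  47.8380062 ]
yellow [[586.0, 6.0, 11.0]]
```

move_arm --moves '[[[0,0,0.5],[0,0,0]],[[0,0,0.9],[0,0,0]],[[0.3,-0.5,0.8],[0,0,0]],[[0.35,-0.8,0.5],[0,0,0]],[[0.38,-0.9,0.25],[0,0,0]],[[0.4,-0.9,0],[0,0,0]],[[0.4,-0.9,0],[0,0,0]],[[0.4,-0.9,0],[0,0,0]]]'

```text
t: 3.08
position: [593.6, 35.1, 142.4]
ee_rot: [0.753, 0.658, 0.001, 0.0]
wrist_force: [1.5, 1.2, -1.1]
width: 33.9
grip_force: 30.2
```

move_arm --moves '[[[0.3,-0.7,0],[0,0,0]],[[0.13,-0.48,0],[0,0,-0.2]],[[0,0,0],[0,0,0]],[[0,0,0],[0,0,0]],[[0,0,0],[0,0,0]]]'

```text
t: 3.5
position: [609.8, -9.5, 141.5]
ee_rot: [0.759, 0.651, 0.0, -0.0]
wrist_force: [0.3, 0.2, -0.8]
width: 33.6
grip_force: 30.2
```

```bash
python3 - <<'E'
from h import *
s=ctrl.observe(); print(s["t"],s["position"],s["ee_rot"],s["width"])
im,P=cloud("wrist"); save("w2",im); np.savez("w2",im=im,P=P)
E
```

```text
3.5 [609.82343116  -9.51542758 141.46470062] [ 7.59449104e-01  6.50566649e-01  1.42614757e-04 -2.70718113e-04] 33.60175095163532
```

View pics/w2.png

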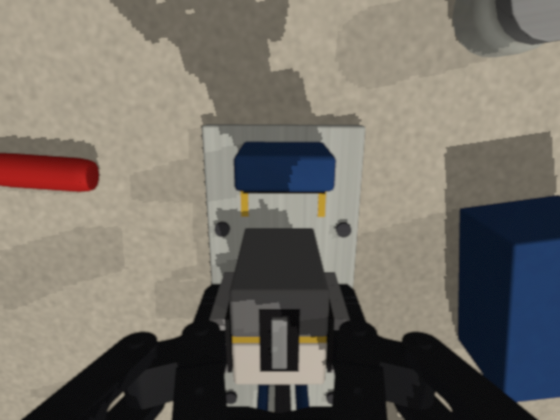

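The wrist view shows the latch held over the bay. The stop is at columns 235–335, rows 142–192, and the yellow strips are at (245,204) and (322,204). I'll work out the offsets.

```bash
python3 - <<'E'
from h import *
d=np.load("w2.npz");im=d["im"].astype(int);P=d["P"]
b=(im[...,2]>1.6*im[...,0]);b[:,:220]=0;b[:,350:]=0;b[:130]=0;b[200:]=0
k=b&(P[...,2]>71)&(P[...,2]<79);print("stoptop",k.sum(),cv2.minAreaRect(P[k][:,:2].astype(np.float32)))
k=b&(P[...,2]>20)&(P[...,2]<68);print("face",k.sum(),cv2.minAreaRect(P[k][:,:2].astype(np.float32)))
y=(im[...,0]>150)&(im[...,2]<.5*im[...,0])
for u0,u1 in((235,258),(312,332)):
    q=P[190:220,u0:u1][y[190:220,u0:u1]];print("yellow",np.median(q,0),np.nanmin(q,0),np.nanmax(q,0))
g=P[126:240,195:370];g=g[(g[...,2]>8)&(g[...,2]<16)]
print("plate",cv2.minAreaRect(g[:,:2].astype(np.float32)))
e=[]
for v in range(140,240,10):
    r=P[v,190:380];r=r[(r[:,2]>8)&(r[:,2]<16)]; e.append(((r[0]+r[-1])/2)[:2])
e=np.array(e);print(e.round(1).tolist(), np.polyfit(e[:,1],e[:,0],1))
k=P[225:390,225:335].reshape(-1,3);k=k[(k[:,2]>130)];print("latch",np.nanmedian(k[:,2])if len(k) else 0, cv2.minAreaRect(k[:,:2].astype(np.float32)) if len(k)>5 else 0)
E
```

```text
stoptop 3593 ((619.0198364257812, 26.784454345703125), (22.219663619995117, 57.732147216796875), 80.96265411376953)
face 919 ((620.2880859375, 37.614173889160156), (0.7047638893127441, 54.60790252685547), 81.03303527832031)
yellow [nan nan nan] [579.7301121  -11.38466818  10.65960926] [587.20419049   3.59122796  14.80369583]
yellow [642.4738873  -15.91184007  13.07471161] [638.96907603 -24.82582936  11.45167231] [645.61819841  -6.414152    14.69335634]
plate ((615.5131225585938, 3.8150253295898438), (89.6369400024414, 120.59446716308594), 81.16102600097656)
[[621.1, 37.9], [619.8, 30.7], [618.6, 23.1], [617.7, 15.7], [616.5, 8.1], [614.8, 0.4], [613.6, -7.6], [612.5, -16.2], [611.2, -23.9], [610.0, -32.1]] [1.59542845e-01 6.15001489e+02]
latch 177.01543141487633 ((610.7671508789062, -8.497570037841797), (40.950870513916016, 46.07559585571289), 81.77762603759766)
```

move_arm --moves '[[[0.07,-0.05,-0.6],[0,0,0]],[[0,0,-0.9],[0,0,0]],[[0,0,-0.7],[0,0,0]],[[0,0,-0.3],[0,0,0]],[[0,0,-0.06],[0,0,0]],[[0,0,0],[0,0,0]]]'

```text
t: 4.05
position: [612.8, -11.4, 38.7]
ee_rot: [0.759, 0.651, -0.0, -0.0]
wrist_force: [0.3, -0.1, -1.1]
width: 33.6
grip_force: 30.3
```

move_arm --moves '[[[0,0,0],[0,0,0]],[[0,0,-0.02],[0,0,0]],[[0,0,0],[0,0,0]]]'

```text
t: 4.3
position: [613.8, -12.3, 39.5]
ee_rot: [0.76, 0.65, 0.001, 0.001]
wrist_force: [-0.3, -0.1, -0.5]
width: 33.9
grip_force: 30.3
```

move_arm --moves '[[[0,0,-0.04],[0,0,0]],[[0,0,0],[0,0,0]],[[0,0,0],[0,0,0]]]'

```text
t: 4.55
position: [613.1, -12.5, 36.8]
ee_rot: [0.76, 0.65, 0.0, 0.0]
wrist_force: [1.1, 0.1, -1.2]
width: 33.5
grip_force: 30.3
```

move_arm --moves '[[[0,0,-0.03],[0,0,0]],[[0,0,0],[0,0,0]],[[0,0,0],[0,0,0]]]'

```text
t: 4.8
position: [613.2, -12.5, 36.4]
ee_rot: [0.76, 0.65, 0.0, 0.0]
wrist_force: [-2.5, -0.4, 12.2]
width: 33.7
grip_force: 31.7
```

```bash
python3 - <<'E'
from h import *
im,P=cloud("scene"); s=ctrl.observe(); print(s["position"],s["wrist_force"])
a=cv2.resize(im[180:300,200:320],(400,400),interpolation=2)
im,P=cloud("side")
save("s3",np.hstack([a,cv2.resize(im[160:280,210:330],(400,400),interpolation=2)]))
E
```

```text
[613.15451234 -12.50067216  36.40934273] [-2.43726964  0.35218509 12.09951706]
```

View pics/s3.png

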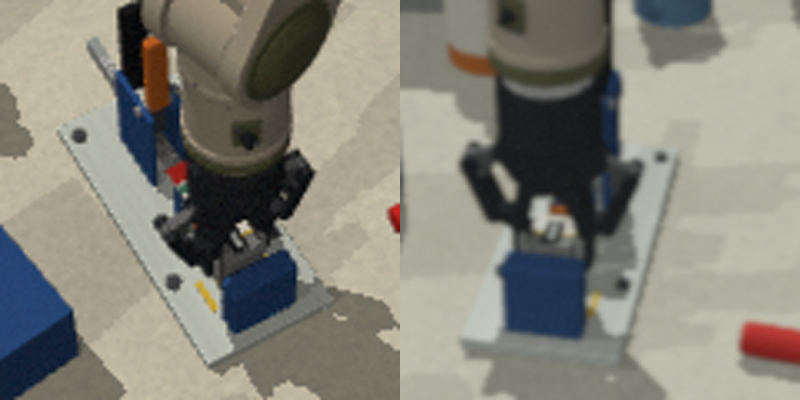

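The latch is seated on the floor, with 12 N on the wrist. It is between the yellow marks, just short of the stop. I'll release, then rise straight up.

move_arm --moves '[[[0,0,0.03],[0,0,0]],[[0,0,0],[0,0,0]],[[0,0,0],[0,0,0]],[[0,0,0],[0,0,0]],[[0,0,0],[0,0,0]],[[0,0,0],[0,0,0]],[[0,0,0],[0,0,0]],[[0,0,0],[0,0,0]]]' --claw -1

```text
t: 5.57
position: [613.0, -12.4, 36.4]
ee_rot: [0.76, 0.65, -0.0, -0.0]
wrist_force: [1.0, 0.6, -0.1]
width: 85.6
grip_force: 0.0
```

move_arm --moves '[[[0,0,0.3],[0,0,0]],[[0,0,0.6],[0,0,0]],[[0,0,0.9],[0,0,0]],[[0,0,1],[0,0,0]],[[0,0,1],[0,0,0]],[[0,0,1],[0,0,0]],[[0,0,1],[0,0,0]],[[0,0,0],[0,0,0]]]'

```text
t: 6.23
position: [616.1, -12.4, 277.6]
ee_rot: [0.76, 0.65, 0.005, 0.004]
wrist_force: [1.0, -0.2, -0.2]
width: 85.5
grip_force: 0.0
```

```bash
python3 - <<'E'
from h import *
s=ctrl.observe(); print(s["t"],s["position"],s["width"])
o=np.array([601.2,-86.8]);ey=np.array([.158,.9875]);ex=np.array([.9875,-.158])
for n in("wrist","scene","side"):
    im,P=cloud(n); np.savez(n+"4",im=im,P=P)
    c=im.astype(int); L=np.stack([(P[...,:2]-o)@ex,(P[...,:2]-o)@ey,P[...,2]],-1)
    r=lambda k:[np.round(np.array(x),1).tolist() for x in cv2.minAreaRect(L[k][:,:2].astype(np.float32))]+[int(k.sum())] if k.sum()>3 else None
    blue=c[...,2]>1.6*c[...,0]
    k=(abs(L[...,0])<35)&(L[...,1]>52)&(L[...,1]<103)&(L[...,2]>67)&(L[...,2]<77)&~blue;print(n,"latch",r(k))
    org=(c[...,0]>100)&(c[...,0]>c[...,2]*2)&(c[...,1]<c[...,0]*.75)
    k=org&(abs(L[...,0])<40)&(L[...,1]>20)&(L[...,1]<60)&(L[...,2]<70)&(L[...,2]>25);print("pad",r(k))
    t=(abs(L[...,0])<30)&(L[...,2]>186)&(L[...,2]<194)&(L[...,1]>-100)&(L[...,1]<-30)
    print("trig",r(t&org),"handle",r(t&(c.max(-1)<60)))
save("w4",cv2.imread("/dev/null") if 0 else np.load("wrist4.npz")["im"])
E
```

```text
6.2333 [616.14302142 -12.43644904 277.62245542] 85.48371753875809
wrist latch [[-0.4, 79.6], [46.0, 48.9], 90.0, 1460]
pad [[9.8, 36.5], [5.2, 1.8], 6.0, 11]
trig [[-0.3, -50.7], [9.9, 18.1], 89.8, 252] handle [[-0.1, -84.9], [7.8, 22.6], 80.6, 236]
scene latch [[0.6, 79.9], [37.5, 50.7], 7.4, 174]
pad None
trig None handle [[0.5, -87.4], [10.4, 21.0], 87.7, 28]
side latch [[-1.7, 75.6], [34.1, 45.5], 0.0, 159]
pad [[-4.4, 36.6], [3.9, 20.6], 86.4, 16]
trig [[-4.2, -50.3], [15.2, 8.1], 9.7, 16] handle [[-5.2, -85.6], [7.9, 15.9], 82.9, 11]
```

View pics/w4.png

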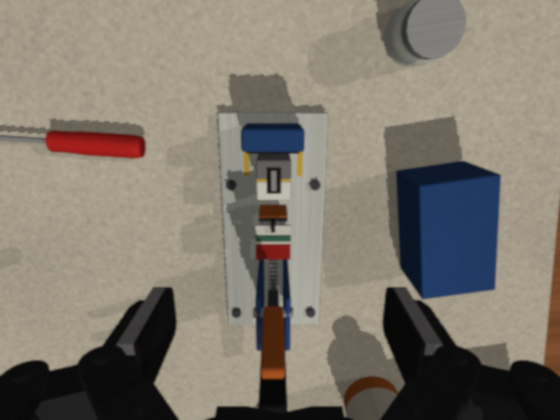

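The latch stands at clamp (0,78). The pad is at y≈36.6, so travel is about 4.6 mm, and the needle is in the near white. Next I'll check the room around the handle before straddling it.

```bash
python3 - <<'E'
from h import *
print(ctrl.observe()["q"])
o=np.array([601.2,-86.8]);ey=np.array([.158,.9875]);ex=np.array([.9875,-.158])
for n in("scene4","side4"):
    d=np.load(n+".npz");c=d["im"].astype(int);P=d["P"]
    k=(P[...,2]>165)&(P[...,2]<188)&(P[...,0]>560)&(P[...,0]<800)&(P[...,1]<-60)&(c[...,2]>1.5*c[...,0])
    print(n,k.sum(),np.median(P[k],0), (np.median(P[k],0)[:2]-o)@ex,(np.median(P[k],0)[:2]-o)@ey)
E
```

```text
[-0.05125866  0.42307537 -0.0299709   1.8249175   0.01590487  0.89253965
 -0.24355777]
scene4 137 [ 699.83184695 -367.6929959   179.66179003] 141.78004221221016 -261.7980016314514
side4 26 [ 705.23305695 -366.3489921   179.96064536] 146.90138449385384 -259.6174066982859
```

move_arm --moves '[[[-0.04,-0.25,0],[0,0,1]],[[-0.04,-0.25,0],[0,0,1]],[[-0.04,-0.25,0],[0,0,1]],[[-0.04,-0.25,0],[0,0,1]],[[-0.04,-0.25,0],[0,0,1]],[[-0.04,-0.25,0],[0,0,1]],[[-0.04,-0.25,0],[0,0,1]],[[-0.04,-0.25,0],[0,0,1]]]'

```text
t: 7.05
position: [599.1, -92.8, 266.7]
ee_rot: [0.427, 0.904, -0.001, -0.002]
wrist_force: [0.0, 0.0, -0.2]
width: 85.9
grip_force: 0.0
```

move_arm --moves '[[[-0.04,-0.25,0],[0,0,1]],[[-0.04,-0.25,0],[0,0,1]],[[-0.04,-0.25,0],[0,0,1]],[[-0.04,-0.25,0],[0,0,1]],[[-0.04,-0.25,0],[0,0,1]],[[-0.04,-0.25,0],[0,0,1]],[[-0.04,-0.25,0],[0,0,1]],[[0,0,0],[0,0,0]]]'

```text
t: 7.72
position: [587.5, -164.8, 266.5]
ee_rot: [0.076, 0.997, -0.0, -0.002]
wrist_force: [0.2, -0.9, -0.9]
width: 85.8
grip_force: 0.0
```

move_arm --moves '[[[0,0,0],[0,0,0]],[[0,0,0],[0,0,0]],[[0,0,0],[0,0,0]]]'

```text
t: 7.97
position: [588.9, -161.4, 268.0]
ee_rot: [0.078, 0.997, 0.0, -0.0]
wrist_force: [-0.2, 0.3, -0.3]
width: 85.7
grip_force: 0.0
```

```bash
cat >> h.py <<'E'
o=np.array([601.2,-86.8]);ey=np.array([.158,.9875]);ex=np.array([.9875,-.158])
E
python3 - <<'E'
from h import *
q=[]
for i in range(4):
    s=ctrl.observe(); q.append(s["position"]); im,P=cloud("wrist")
p=np.mean(q,0); e=s["ee_rot"]; print(p,e,"yaw",np.degrees(2*np.arctan2(e[1],e[0])),"clamp",(p[:2]-o)@ex,(p[:2]-o)@ey)
c=im.astype(int); L=np.stack([(P[...,:2]-o)@ex,(P[...,:2]-o)@ey,P[...,2]],-1)
org=(c[...,0]>100)&(c[...,0]>c[...,2]*2)&(c[...,1]<c[...,0]*.75)
t=(abs(L[...,0])<30)&(L[...,2]>184)&(L[...,2]<196)&(L[...,1]>-110)&(L[...,1]<-30)
for k in(t&org,t&(c.max(-1)<60)): print(k.sum(),cv2.minAreaRect(L[k][:,:2].astype(np.float32)) if k.sum()>3 else 0)
save("w5",im)
E
```

```text
[ 589.05261669 -161.4420298   268.28234221] [ 7.73614990e-02  9.97003107e-01  5.86550117e-05 -3.86588247e-06] yaw 171.1261587814896 clamp -0.20210031406342435 -75.62829098672717
412 ((-0.7982339859008789, -51.91085433959961), (9.992383003234863, 18.4368953704834), 88.593505859375)
566 ((-1.4696674346923828, -89.08419799804688), (11.801556587219238, 22.28354263305664), 89.95886993408203)
```

View pics/w5.png

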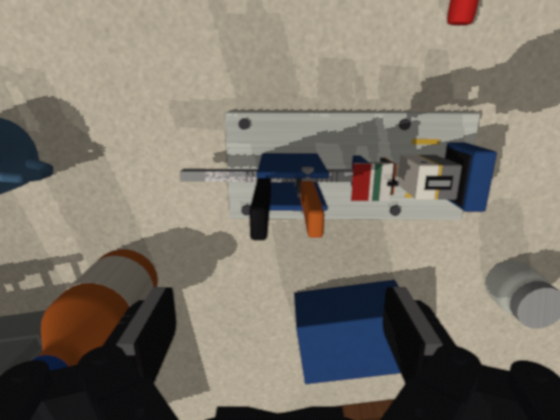

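The wrist view shows the handle at (259,208) and the trigger at (312,208), both between the open fingers in clamp y. I'll descend to straddle them.

move_arm --moves '[[[0,-0.04,-0.5],[0,0,0]],[[0,0,-0.8],[0,0,0]],[[0,0,-0.8],[0,0,0]],[[0,0,-0.6],[0,0,0]],[[0,0,-0.35],[0,0,0]],[[0,0,0],[0,0,0]],[[0,0,0],[0,0,0]]]'

```text
t: 8.75
position: [588.9, -163.6, 146.2]
ee_rot: [0.077, 0.997, 0.0, -0.001]
wrist_force: [0.6, 0.4, 0.8]
width: 85.2
grip_force: 0.0
```

move_arm --moves '[[[0,0,0],[0,0,0]],[[0,0,0],[0,0,0]],[[0,0,0],[0,0,0]],[[0,0,0],[0,0,0]],[[0,0,0],[0,0,0]],[[0,0,0],[0,0,0]]]' --claw 0.1 --grip_force 50

```text
t: 9.25
position: [591.1, -162.3, 149.4]
ee_rot: [0.077, 0.997, 0.001, 0.003]
wrist_force: [-0.3, 5.3, 12.7]
width: 38.7
grip_force: 12.0
```

move_arm --moves '[[[0,0,0],[0,0,0]],[[0,0,0],[0,0,0]],[[0,0,0],[0,0,0]],[[0,0,0],[0,0,0]],[[0,0,0],[0,0,0]],[[0,0,0],[0,0,0]]]' --claw 0.4

```text
t: 9.75
position: [590.7, -165.6, 150.1]
ee_rot: [0.079, 0.997, -0.001, 0.003]
wrist_force: [-3.7, -3.9, 19.7]
width: 31.7
grip_force: 49.9
```

```bash
cat >> h.py <<'E'
def look(tag):
    s=ctrl.observe(); print(tag,round(s["t"],2),s["position"].round(1),s["wrist_force"].round(1),round(s["width"],1),round(s["grip_force"],1))
    for n in("scene","side","wrist"):
        im,P=cloud(n); np.savez(f"{n}_{tag}",im=im,P=P)
        c=im.astype(int); L=np.stack([(P[...,:2]-o)@ex,(P[...,:2]-o)@ey,P[...,2]],-1)
        org=(c[...,0]>90)&(c[...,0]>c[...,2]*2)&(c[...,1]<c[...,0]*.75)
        z=L[...,2]; y=L[...,1]; mid=abs(L[...,0])<25
        k=org&mid&(y>20)&(y<75)&(z<70)&(z>25)
        r=(c[...,0]>110)&(c[...,1]<.3*c[...,0])&mid&(y>-35)&(y<75)&(z>55)&(z<95)
        g=(c[...,1]>1.25*c[...,0])&(c[...,1]>1.1*c[...,2])&mid&(y>-35)&(y<75)&(z>55)&(z<95)
        b=(c.max(-1)<55)&mid&(y>-10)&(y<62)&(z>72)&(z<90)
        lt=mid&(y>52)&(y<104)&(z>68)&(z<76)&~(c[...,2]>1.6*c[...,0])
        f=lambda k:(int(k.sum()),round(float(np.median(y[k])),1)) if k.sum() else 0
        print(" ",n,"pad",f(k),"red",f(r),"green",f(g),"needle",f(b),"latch",f(lt))
E
python3 -c "
from h import *
look('a')"
```

```text
a 9.75 [ 590.7 -165.6  150.1] [-3.7 -3.9 19.7] 31.7 49.9
  scene pad (5, 42.6) red (44, 9.4) green (23, 24.2) needle (5, 39.8) latch (151, 75.6)
  side pad 0 red 0 green 0 needle (2, 43.0) latch (152, 79.5)
  wrist pad (30, 43.8) red (944, 8.9) green (489, 23.7) needle (116, 38.0) latch (3497, 75.6)
```

move_arm --moves '[[[0,0,0],[0,0,0]],[[0,0,0],[0,0,0]],[[0,0,0],[0,0,0]],[[0,0,0],[0,0,0]],[[0,0,0],[0,0,0]],[[0,0,0],[0,0,0]],[[0,0,0],[0,0,0]],[[0,0,0],[0,0,0]]]' --claw -1

```text
t: 10.57
position: [588.9, -164.0, 146.3]
ee_rot: [0.077, 0.997, 0.0, -0.0]
wrist_force: [1.1, -0.9, -0.4]
width: 85.5
grip_force: 0.0
```

move_arm --moves '[[[0,0,0],[0,0,0]],[[0,0,0],[0,0,0]],[[0,0,0],[0,0,0]],[[0,0,0],[0,0,0]],[[0,0,0],[0,0,0]],[[0,0,0],[0,0,0]]]'

```text
t: 11.07
position: [589.0, -164.0, 146.5]
ee_rot: [0.077, 0.997, -0.0, 0.0]
wrist_force: [-0.3, 0.1, 0.3]
width: 85.2
grip_force: 0.0
```

move_arm --moves '[[[0,0,0],[0,0,0]],[[0,0,0],[0,0,0]],[[0,0,0],[0,0,0]],[[0,0,0],[0,0,0]],[[0,0,0],[0,0,0]],[[0,0,0],[0,0,0]],[[0,0,0],[0,0,0]],[[0,0,0],[0,0,0]]]' --claw 0.4

```text
t: 11.73
position: [590.0, -165.4, 149.2]
ee_rot: [0.078, 0.997, -0.001, 0.002]
wrist_force: [-5.5, -4.7, 23.1]
width: 32.1
grip_force: 51.3
```

```bash
python3 -c "
from h import *
look('b')"
```

```text
b 11.73 [ 590.  -165.4  149.2] [-5.5 -4.7 23.1] 32.1 51.3
  scene pad 0 red (50, 17.9) green (21, 32.7) needle (6, 51.6) latch (156, 76.9)
  side pad 0 red 0 green 0 needle 0 latch (159, 79.3)
  wrist pad 0 red (1071, 18.6) green (486, 33.7) needle (114, 47.6) latch (3422, 75.9)
```

move_arm --moves '[[[0,0,0],[0,0,0]],[[0,0,0],[0,0,0]],[[0,0,0],[0,0,0]],[[0,0,0],[0,0,0]],[[0,0,0],[0,0,0]],[[0,0,0],[0,0,0]],[[0,0,0],[0,0,0]],[[0,0,0],[0,0,0]]]' --claw -1

```text
t: 12.55
position: [589.0, -164.0, 146.3]
ee_rot: [0.077, 0.997, 0.0, -0.0]
wrist_force: [0.4, -0.1, -0.5]
width: 85.0
grip_force: 0.0
```

move_arm --moves '[[[0,0,0],[0,0,0]],[[0,0,0],[0,0,0]],[[0,0,0],[0,0,0]],[[0,0,0],[0,0,0]],[[0,0,0],[0,0,0]],[[0,0,0],[0,0,0]]]'

```text
t: 13.05
position: [589.0, -164.0, 146.5]
ee_rot: [0.077, 0.997, 0.0, 0.0]
wrist_force: [-0.8, 0.9, 0.3]
width: 85.6
grip_force: 0.0
```

move_arm --moves '[[[0,0,0],[0,0,0]],[[0,0,0],[0,0,0]],[[0,0,0],[0,0,0]],[[0,0,0],[0,0,0]],[[0,0,0],[0,0,0]],[[0,0,0],[0,0,0]],[[0,0,0],[0,0,0]],[[0,0,0],[0,0,0]]]' --claw 0.4

```text
t: 13.72
position: [589.9, -165.3, 148.7]
ee_rot: [0.078, 0.997, -0.001, 0.002]
wrist_force: [-4.8, -4.1, 19.9]
width: 31.9
grip_force: 51.0
```

```bash
python3 -c "
from h import *
look('c')
for n in('wrist4','scene4'):
    d=np.load(n+'.npz');c=d['im'].astype(int);P=d['P'];L=np.stack([(P[...,:2]-o)@ex,(P[...,:2]-o)@ey,P[...,2]],-1);z=L[...,2];y=L[...,1];mid=abs(L[...,0])<25
    r=(c[...,0]>110)&(c[...,1]<.3*c[...,0])&mid&(y>-35)&(y<75)&(z>55)&(z<95);print(n,'red',np.median(y[r]))
im=np.load('wrist_c.npz')['im']; save('wc',cv2.resize(im[130:230,300:480],None,fx=4,fy=4,interpolation=2))
"
```

```text
c 13.72 [ 589.9 -165.3  148.7] [-4.8 -4.1 19.9] 31.9 51.0
  scene pad 0 red (48, 23.9) green (23, 38.0) needle (7, 56.4) latch (166, 80.1)
  side pad 0 red 0 green 0 needle (1, 58.5) latch (159, 80.4)
  wrist pad 0 red (1102, 23.7) green (493, 38.8) needle (113, 53.0) latch (3339, 78.8)
wrist4 red 2.1120200544800154
scene4 red 0.32992349096731755
```

View pics/wc.png

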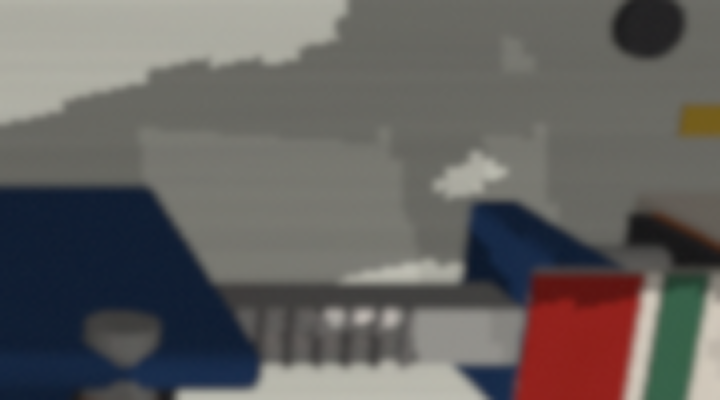

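The crop shows the jaw bar and the gauge, with red at about column 580 and green at about 675. Travel is now roughly 27 mm and the pad is just pushing the latch. One more full squeeze stays safe.

move_arm --moves '[[[0,0,0],[0,0,0]],[[0,0,0],[0,0,0]],[[0,0,0],[0,0,0]],[[0,0,0],[0,0,0]],[[0,0,0],[0,0,0]],[[0,0,0],[0,0,0]],[[0,0,0],[0,0,0]],[[0,0,0],[0,0,0]]]' --claw -1

```text
t: 14.53
position: [589.0, -164.0, 146.4]
ee_rot: [0.077, 0.997, 0.0, -0.0]
wrist_force: [-0.5, -0.3, 0.2]
width: 85.5
grip_force: 0.0
```

move_arm --moves '[[[0,0,0],[0,0,0]],[[0,0,0],[0,0,0]],[[0,0,0],[0,0,0]],[[0,0,0],[0,0,0]],[[0,0,0],[0,0,0]],[[0,0,0],[0,0,0]],[[0,0,0],[0,0,0]],[[0,0,0],[0,0,0]]]'

```text
t: 15.2
position: [589.0, -164.0, 146.5]
ee_rot: [0.077, 0.997, -0.0, 0.0]
wrist_force: [-0.1, 0.8, -0.4]
width: 85.5
grip_force: 0.0
```

move_arm --moves '[[[0,0,0],[0,0,0]],[[0,0,0],[0,0,0]],[[0,0,0],[0,0,0]],[[0,0,0],[0,0,0]],[[0,0,0],[0,0,0]],[[0,0,0],[0,0,0]],[[0,0,0],[0,0,0]],[[0,0,0],[0,0,0]]]' --claw 0.4

```text
t: 15.87
position: [590.0, -165.4, 149.1]
ee_rot: [0.078, 0.997, -0.001, 0.002]
wrist_force: [-4.6, -4.0, 22.6]
width: 31.9
grip_force: 50.9
```

```bash
python3 -c "
from h import *
look('d')"
```

```text
d 15.87 [ 590.  -165.4  149.1] [-4.6 -4.  22.6] 31.9 50.9
  scene pad 0 red (50, 33.9) green (25, 47.8) needle (4, 57.3) latch (171, 78.9)
  side pad 0 red 0 green 0 needle 0 latch (181, 77.2)
  wrist pad 0 red (1141, 33.1) green (499, 48.0) needle (109, 54.1) latch (3441, 78.2)
```

Pad press is now about 8 mm: needle minus red went from 29.1 to 21.0. I'll check the latch against the stop.

```bash
python3 -c "
from h import *
for t in('a','c','d'):
  for n in('wrist','scene','side'):
    d=np.load(f'{n}_{t}.npz');c=d['im'].astype(int);P=d['P'];L=np.stack([(P[...,:2]-o)@ex,(P[...,:2]-o)@ey,P[...,2]],-1);z=L[...,2];y=L[...,1];mid=abs(L[...,0])<25
    bl=(c[...,2]>1.6*c[...,0])
    k=mid&(y>50)&(y<108)&(z>68.5)&(z<73.5)&~bl
    s=(abs(L[...,0])<35)&(y>95)&(y<140)&(z>72)&(z<78)&bl
    print(t,n,'latch y',np.percentile(y[k],[1,5,95,99]).round(1),cv2.minAreaRect(L[k][:,:2].astype(np.float32)),'stop',np.percentile(y[s],[1,99]).round(1) if s.any() else 0)
im=np.load('wrist_d.npz')['im']; save('wd',cv2.resize(im[100:260,380:560],None,fx=4,fy=3.7,interpolation=2))
"
```

```text
a wrist latch y [ 55.8  56.5 101.3 102.9] ((3.8747406005859375, 79.57784271240234), (49.44816207885742, 41.016746520996094), 89.55374145507812) stop [102.8 106. ]
a scene latch y [ 56.9  57.6  95.5 101.2] ((-1.9768753051757812, 79.39436340332031), (39.983612060546875, 45.280399322509766), 0.6450913548469543) stop [104.1 126.9]
a side latch y [ 57.   59.   98.3 103.1] ((-3.379802703857422, 80.50308227539062), (47.706016540527344, 42.04277038574219), 89.87972259521484) stop [106.2 129.3]
c wrist latch y [ 60.2  60.9  99.  102.9] ((2.889057159423828, 77.25808715820312), (55.324501037597656, 40.290828704833984), 87.86174011230469) stop [103. 106.]
c scene latch y [ 51.1  58.   99.8 102.3] ((-2.5811290740966797, 76.43299865722656), (52.354007720947266, 40.48746871948242), 89.9110336303711) stop [104.2 126.8]
c side latch y [ 51.5  61.7  98.9 101.2] ((-1.7241268157958984, 76.09662628173828), (33.566680908203125, 50.96338653564453), 0.21725024282932281) stop [106.  128.5]
d wrist latch y [ 64.2  65.8  99.7 102.8] ((2.922779083251953, 77.33399963378906), (55.416908264160156, 40.764896392822266), 87.56483459472656) stop [103.2 105.7]
d scene latch y [ 52.6  57.1 100.4 101.4] ((-2.0870513916015625, 76.37708282470703), (40.24556350708008, 49.95277404785156), 0.023908158764243126) stop [104.5 127. ]
d side latch y [ 55.2  60.2 100.7 102.6] ((-2.606654167175293, 80.05914306640625), (37.490604400634766, 50.591068267822266), 6.393545150756836) stop [106.3 128.4]
```

View pics/wd.png

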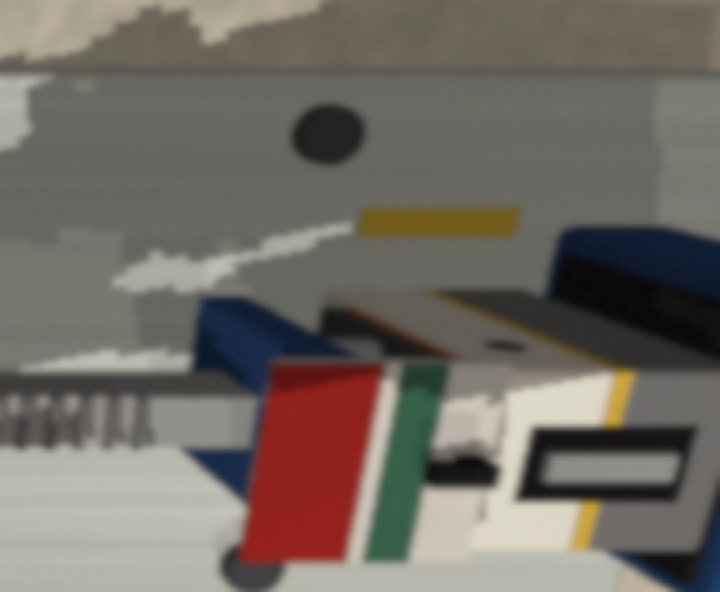

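The needle tip stands at the green's edge in the picture. It stands above the plate, so parallax shifts it right, and the 3D reading is about 8 mm. I'll check the latch position by its yellow seam.

```bash
python3 -c "
from h import *
for t in('a','b','c','d'):
  for n in('wrist','scene','side'):
    d=np.load(f'{n}_{t}.npz');c=d['im'].astype(int);P=d['P'];L=np.stack([(P[...,:2]-o)@ex,(P[...,:2]-o)@ey,P[...,2]],-1);z=L[...,2];y=L[...,1];x=L[...,0]
    k=(abs(x)<22)&(y>60)&(y<100)&(z>67)&(z<76)&(c[...,0]>110)&(c[...,2]<.62*c[...,0])&(c[...,1]>.6*c[...,0])
    q=L[k]; print(t,n,len(q),np.median(q,0).round(1) if len(q) else 0, np.degrees(np.polyfit(q[:,0],q[:,1],1)[0]).round(1) if len(q)>8 else '')
    if n=='wrist':
        m=(abs(x)<22)&(y>-10)&(y<75)&(z>60)&(z<92)
        r=m&(c[...,0]>110)&(c[...,1]<.3*c[...,0]); g=m&(c[...,1]>1.25*c[...,0])&(c[...,1]>1.1*c[...,2]); b=m&(c.max(-1)<55)&(y>30)&(z>72)&(z<90)
        for nm,k in(('red',r),('green',g),('needle',b)): print('   ',nm,np.percentile(y[k],[2,50,98]).round(1),'z',np.percentile(z[k],[5,50,95]).round(1))
"
```

```text
a wrist 123 [-6.8 76.1 72. ] 0.1
    red [ 1.3  8.9 15.7] z [75.2 76.2 77.2]
    green [20.8 23.7 26.7] z [75.2 76.3 77.3]
    needle [32.6 64.5 74.3] z [72.4 73.8 81.9]
a scene 8 [ 0.5 75.5 71.9] 
a side 0 0 
b wrist 128 [-7.  76.1 72.1] -0.1
    red [11.2 18.6 25.8] z [75.3 76.3 77.3]
    green [30.8 33.7 36.8] z [75.2 76.2 77.3]
    needle [42.8 64.5 74.6] z [72.4 73.7 81.9]
b scene 5 [10.2 75.7 73. ] 
b side 0 0 
c wrist 135 [-7.5 80.5 72.1] -0.1
    red [16.4 23.7 31.1] z [75.2 76.2 77.3]
    green [35.9 38.8 41.7] z [75.3 76.3 77.4]
    needle [47.6 67.6 74.7] z [72.4 74.1 82.2]
c scene 8 [10.5 79.8 71.8] 
c side 0 0 
d wrist 134 [-6.9 82.  72. ] -0.3
    red [25.5 33.1 40.2] z [75.2 76.3 77.3]
    green [45.1 48.  51.2] z [75.3 76.3 77.3]
    needle [49.9 58.  74.7] z [72.5 76.6 82.1]
d scene 6 [-0.5 80.  70.3] 
d side 0 0
```

```bash
python3 -c "
from plant import ctrl
print(ctrl.job_done())"
```

```text
the job is handed in; nothing more can be done
None
```

I handed the job in with the latch pressed against the stop, the pad in about 7–8 mm (mid-green by my camera measurements) and the trigger still squeezed; the hand-in call returned no verdict.

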